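# Load the grinding cup on the splined mill drive

### The job

Load the lime-green grinding cup on the mill: set it over the three-toothed drive spindle and, pressing only lightly, turn it until the teeth line up and it slides down fully home, upright, with its foot flush on the steel seat, then let go. Do not slam or force it, keep the cup upright throughout, and leave the other cups and everything else on the bench where they are.

Things in the scene. Friction and masses are not known exactly. Their poses are not given: they have to be found in the camera images.
- cup_lime: the grinding cup to load: lime-green, 141 mm high over its handle, about 0.45 kg; grey foot 72 mm, body 80 mm and white lid 84 mm across. Origin at the centre of its underside, z up. The lid's top is 106 mm above the origin
- cup_handle (a point): the middle of the top of the lime cup's bar handle, 141 mm above the cup's origin. The handle is lime-green and flat-sided, 64 mm long along the cup's x, 24 mm thick along its y, and stands 35 mm high on the lid
- cup_socket (a point): a point on the lime cup's axis 9 mm above its underside, inside the drive socket (unseen while the cup stands): a bore 23 mm across and 26 mm deep, with three radial slots 11 mm wide, 18 mm deep or more, reaching 30 mm from the axis, at 0, 120 and 240 degrees from the cup's x axis
- mill: the mill: white motor housing, 200 mm (x) by 170 mm (y) by 80 mm high, fixed to the bench; origin under its centre at bench height, z up, front panel towards its -x. On top a round steel seat 92 mm across, its face 85 mm above the bench, with the drive spindle at its centre
- mill_seat (a point): the centre of the steel seat's upper face, on the spindle's axis; the cup's origin lies here when it is fully home. A cup whose slots are not over the teeth (free play about 5 degrees either way) stands on them, 16 mm higher
- spindle_axis (a point): tip of the spindle's steel pilot pin (20 mm across, 24 mm high, bevelled). Round it three brass radial teeth 120 degrees apart, 7 mm wide, 26 mm out from the axis, 16 mm above the seat. Their angle is not reported and unrelated to the housing's yaw. The spindle is stiff (0.4 N m to turn): a lightly pressed cup slips round on the teeth, a heavily pressed one drags it along
- cup_blue: a blue grinding cup, same size and shape of handle, grey lid; not wanted. Origin under its centre
- cup_purple: a purple grinding cup, same size and shape of handle, grey lid; not wanted. Origin under its centre
- beaker: cream beaker, 72 mm across, 100 mm high; origin under its centre
- tip_box: purple pipette-tip box, 85 by 120 by 75 mm; origin under its centre
- tube_rack: steel rack of capped test tubes, 70 by 180 by 120 mm; origin under its centre
- pen_tray: clear tray of pens, 90 by 200 by 25 mm; origin under its centre

How it is judged:
By the outcome, as a careful person would: the job done as asked, in the order asked, and still so for the second after the job is handed in, with the robot touching nothing.
It also fails if it takes over 64 s, if anything falls off the work surface, if the arm or the gripper's body presses on something with over 40 N, if the wrist force passes 120 N, or if a joint passes its speed limit or range.

### The arm

A 7-joint arm with a two-finger parallel gripper is mounted at the origin on the work surface. World frame = base frame: x ahead of the robot, y to its left, z up, the work surface at z = 0. Lengths are in m, angles in rad, forces in N, time in s.
With the tool pointing down it reaches from about 0.35 to 0.9 m from the base axis. Payload 8.1 kg.
Tool frame: the origin (TCP) lies at the very end of the fingers, on their centre line; the grasp point (between the pads) lies 19 mm behind it (arm.tcp_to_grasp is the z of the grasp point in the tool frame, in m); z points along the fingers, y is the line along which they close (so a half turn about z gives the same grasp; the last joint's range is limited). The gripper opens to 92 mm and grips with 3 to 60 N. Pads are 19 mm wide; open, the fingers measure 130 mm over their backs; the gripper's body (75 mm by 190 mm) begins 47 mm behind the grasp point.
Start: joints at [1.116, 0.434, 0.025, 1.573, -0.012, 1.134, -0.075], TCP at [0.215, -0.587, 0.227] pointing down, gripper open.
Joint ranges: [-2.62, 2.62], [-0.44, 2.09], [-1.27, 1.32], [0.08, 2.57], [-1.32, 4.46], [0.12, 2], [-2.74, 2.74]. Speed limits (rad/s): [2.22, 2.22, 3.01, 3.01, 3.14, 3.14, 3.14].

### API

Orientations are given as a rotation vector (axis times angle).
In Python, from cell import readout, vision, sign_off, arm gives the robot as it stands. The module is installed in compiled form; this text tells all that it offers.
- The arm moves only by the shell command python3 -m creep 'ROWS' [FORCE]. ROWS is JSON, a list of rows, each a list of 5 numbers: the shift along the tool's x, y, z in units of 4 cm (1.0 is 4 cm), then the turn about the tool's z in units of 4 degrees (1.0 is 4 degrees), then the opening, from 0 (shut) to 1 (fully open). A call has 1 to 12 rows; each row shifts and turns the commanded pose from where the row before left it, along the tool's axes as they then stand; what a row does not reach is not made up. A row lasts 1/8 s, in which the tool goes at most 62.5 mm and 10.7 degrees, less where a joint would pass 70% of its speed; a pose out of reach is approached as far as the arm can. A call with a number of a shift or a turn outside -1 to 1 is refused whole. A call with a gripper value outside its range is refused whole. The fingers move at their own pace and stop on an object; FORCE is the grip in N (left out, the last holds). Time passes only in rows, so rows that do not move let the fingers close. It gives the time, the measured TCP pose, the force, the opening and the grip force at its end, in the units of the state.
- readout.observe(): the state, without advancing time (a new reading comes with each control period).
- vision.get_image(name): name is "side" or "top" or "wrist"; returns a dict with "pixels" (400x640x3 uint8, blue, green, red), "z_map" (400x640 float32, m along the optical axis (not along the pixel's ray), 0 where there is no reading), "camera_matrix" (3x3 intrinsics, pixels), "position" and "rotation" of the camera in the world. Camera axes: x right, y up, looking along -z (the intrinsics and any distortion apply to the point x, -y, -z); pixel columns grow to the right and rows downward; lengths in m; the calibration is good to about 2 mm. A picture is of the moment at which its call begins.
- sign_off(): hands the job in; it is judged then, once.
The state is a dict: "clock": time; "joints": joint angles; "dq": joint speeds; "joint_efforts": joint torques, N m; "position": TCP position; "ee_rot": TCP orientation; "force": force on the tool from outside, world axes, zero at the start; "ft_torque": the same for the moment, N m; "width": opening from 0.0 (shut) to 1.0 (fully open); "gripper_force": force on a finger pad.
Only numpy, scipy, OpenCV 4.12 (cv2) and the standard library are available. Lean on these libraries where they do the work, as an engineer would, in place of code of your own. Each camera call takes 0.05 s, during which the arm holds its last target. There are 200 camera calls.

## Working session

There is one attempt and no reset: what is moved stays moved. The work goes in short steps, Python scripts to look and compute and a shell command to move; the robot and the scene stay as the last step left them, time stands still between calls to the robot, and variables do not carry over. Pictures are saved under pics/ and viewed, at most 10 in all, crops included, and the job is handed in when it is done.

```bash
mkdir -p pics
cat > h.py <<'E'
import numpy as np, cv2
from cell import readout, vision, sign_off, arm
from scipy.spatial.transform import Rotation as R
def grab(n):
    im=vision.get_image(n); return im
def cloud(im):
    K=np.array(im["camera_matrix"]); z=im["z_map"]; h,w=z.shape
    u,v=np.meshgrid(np.arange(w),np.arange(h))
    p=np.stack([(u-K[0,2])/K[0,0]*z,-(v-K[1,2])/K[1,1]*z,-z],-1)
    Rm=np.array(im["rotation"]); Rm=Rm if Rm.shape==(3,3) else R.from_rotvec(Rm).as_matrix()
    return p@Rm.T+np.array(im["position"])
E
python3 - <<'E'
from h import *
s=readout.observe(); print(s)
a=grab("top"); b=grab("side")
np.savez("first.npz",tp=a["pixels"],tc=cloud(a),sp=b["pixels"],sc=cloud(b))
for n,i in(("top",a),("side",b)): cv2.imwrite(f"pics/{n}0.png",i["pixels"]); print(n,i["position"],i["camera_matrix"],np.array(i["rotation"]).shape)
E
```

```text
{'clock': 0.0, 'joints': array([ 1.11642565,  0.43521003,  0.02498247,  1.57410494, -0.01158539,
        1.13399231, -0.07508808]), 'dq': array([ 0.00011744, -0.00122418, -0.00099626, -0.00029575, -0.00054928,
        0.00029222, -0.00069908]), 'joint_efforts': array([ 4.55369673e-04, -6.67858887e+01,  9.85562280e-01, -3.14471126e+01,
       -6.04255730e-02,  4.26765508e-02,  1.31193606e-04]), 'position': array([ 0.21510943, -0.58626871,  0.2259501 ]), 'ee_rot': array([-3.09165423e+00, -5.49357976e-01,  6.75486490e-04]), 'force': array([-0.61352176,  0.90214245, -0.04802063]), 'ft_torque': array([ 0.02515405, -0.00927076, -0.0148201 ]), 'gripper_force': 0.0, 'width': 0.9953838924032171}
top [ 0.41274115 -0.02090056  1.52571732] [[518.54909012   0.         328.11372065]
 [  0.         518.54909012 205.47879364]
 [  0.           0.           1.        ]] (3,)
side [0.27492563 0.87225542 1.18326413] [[450.20031557   0.         319.67223766]
 [  0.         450.20031557 203.8486687 ]
 [  0.           0.           1.        ]] (3,)
```

View pics/top0.png

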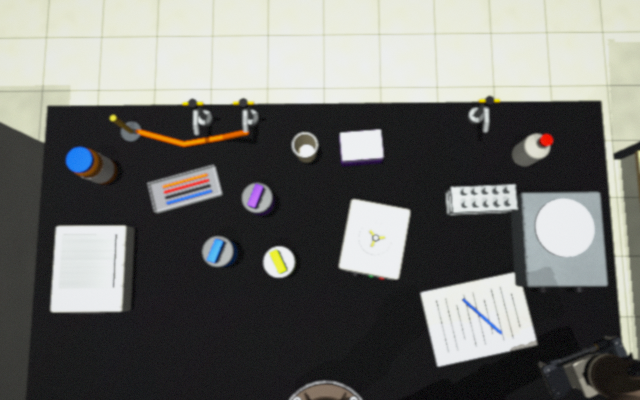

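View pics/side0.png

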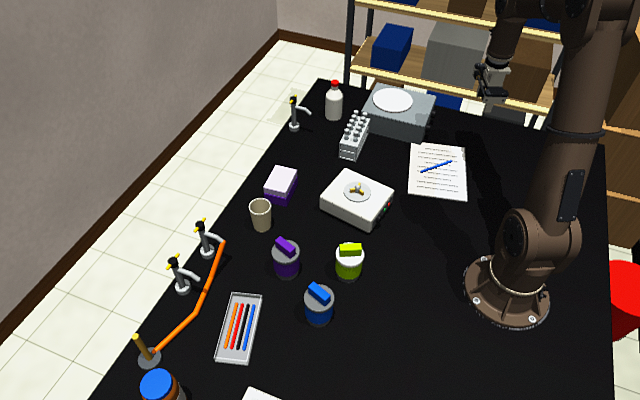

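The top view shows the lime handle at (278,262), blue at (218,250), purple at (257,197) and the mill spindle with brass teeth at (375,238). The side view agrees: lime cup at (349,258), mill at (357,195).

Run:
```python
from h import *
d=np.load("first.npz")
for n,px,c in(("top",d["tp"],d["tc"]),("side",d["sp"],d["sc"])):
    hsv=cv2.cvtColor(px,cv2.COLOR_BGR2HSV); z=c[...,2]
    def rep(name,m):
        p=c[m][:,:2]
        if len(p)<4: print(n,name,len(p));return
        (cx,cy),(w,h),a=cv2.minAreaRect(p.astype(np.float32)); ev,V=np.linalg.eigh(np.cov(p.T))
        print(n,name,len(p),"mean",p.mean(0).round(4),"rect",round(cx,4),round(cy,4),round(w,3),round(h,3),"axis",np.degrees(np.arctan2(V[1,1],V[0,1])).round(1),"z",np.median(z[m]).round(4),z[m].max().round(3))
    H,S=hsv[...,0],hsv[...,1]
    up=(z>.125)&(z<.16)
    rep("lime",(H>22)&(H<45)&(S>120)&up)
    rep("blue",(H>98)&(H<118)&(S>120)&up&(c[...,1]<.6))
    rep("purple",(H>125)&(H<150)&(S>100)&up)
    box=(abs(c[...,0]-.48)<.2)&(abs(c[...,1]+.14)<.15)
    rep("housing",(z>.07)&(z<.095)&box)
    rep("teeth",(z>.094)&(z<.12)&box)
    rep("brass",(H>12)&(H<35)&(S>70)&box&(z>.08))
    rep("lid",(z>.098)&(z<.112)&(S<60)&(abs(c[...,0]-.36)<.08)&(abs(c[...,1]-.12)<.06))
t=d["tp"]; cv2.imwrite("pics/mill.png",cv2.resize(t[200:280,330:420],None,fx=6,fy=6,interpolation=cv2.INTER_CUBIC))
```

```text
top lime 364 mean [0.6573 0.1296] rect 0.6703 0.0491 0.47 1.075 axis 89.4 z 0.1445 0.158
top blue 234 mean [0.493  0.2883] rect 0.494 0.2898 0.026 0.062 axis 158.8 z 0.1411 0.149
top purple 223 mean [0.6418 0.1869] rect 0.6957 0.3984 0.472 0.065 axis 79.1 z 0.1414 0.154
top housing 4203 mean [ 0.5266 -0.1425] rect 0.5278 -0.1433 0.17 0.202 axis 168.2 z 0.0814 0.095
top teeth 95 mean [ 0.5281 -0.1429] rect 0.5305 -0.1452 0.068 0.057 axis 168.0 z 0.1036 0.118
top brass 43 mean [ 0.5115 -0.1269] rect 0.4855 -0.0822 0.037 0.187 axis 132.8 z 0.1025 1.526
top lid 93 mean [0.4321 0.1218] rect 0.4305 0.1208 0.065 0.016 axis 88.9 z 0.106 0.112
side lime 305 mean [0.6056 0.18  ] rect 0.6677 0.0516 0.474 1.072 axis 50.2 z 0.1416 0.156
side blue 255 mean [0.5092 0.2861] rect 0.6807 -0.0464 0.439 0.833 axis 135.9 z 0.14 0.155
side purple 206 mean [0.644  0.1906] rect 0.7843 0.2243 0.34 0.136 axis -163.5 z 0.14 0.15
side housing 2178 mean [ 0.5233 -0.1323] rect 0.5254 -0.1411 0.176 0.2 axis 170.5 z 0.0806 0.094
side teeth 69 mean [ 0.5267 -0.1384] rect 0.5223 -0.1394 0.047 0.041 axis 175.6 z 0.1014 0.112
side brass 56 mean [ 0.5261 -0.1352] rect 0.5303 -0.1381 0.041 0.046 axis -175.0 z 0.0976 0.104
side lid 79 mean [0.431  0.1312] rect 0.4303 0.1258 0.064 0.017 axis 80.9 z 0.1051 0.11
```

View pics/mill.png

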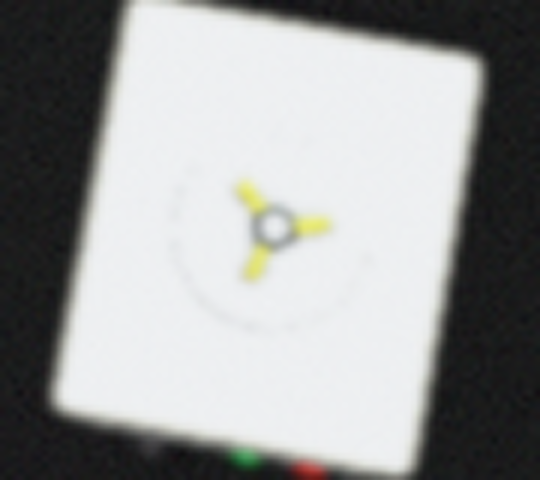

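The mill crop shows the pin at crop (275,228) and three teeth pointing to (328,225), (245,188), (250,277), at roughly 34° mod 120° in the world. I'll now tighten the masks.

```bash
cat >> h.py <<'E'
def rot(im): return R.from_rotvec(im["rotation"]).as_matrix()
def onplane(im,uv,z):
    K=im["camera_matrix"]; uv=np.atleast_2d(uv).astype(float)
    d=np.c_[(uv[:,0]-K[0,2])/K[0,0],-(uv[:,1]-K[1,2])/K[1,1],-np.ones(len(uv))]@rot(im).T
    o=np.array(im["position"]); return o+d*((z-o[2])/d[:,2])[:,None]
def masks(im):
    c=cloud(im); hsv=cv2.cvtColor(im["pixels"],cv2.COLOR_BGR2HSV); return c,hsv[...,0],hsv[...,1],hsv[...,2]
def rect(p):
    (cx,cy),(w,h),a=cv2.minAreaRect(p.astype(np.float32)); ev,V=np.linalg.eigh(np.cov(p.T))
    return dict(n=len(p),c=(round(cx,4),round(cy,4)),mean=p.mean(0).round(4),wh=(round(w,3),round(h,3)),ax=np.degrees(np.arctan2(V[1,1],V[0,1])).round(1))
def teeth(im,c0,dr=.1):
    c,H,S,V=masks(im); near=np.hypot(c[...,0]-c0[0],c[...,1]-c0[1])<.05
    m=(H>15)&(H<40)&(S>70)&near&(c[...,2]>.07)
    v,u=np.nonzero(m); p=onplane(im,np.c_[u,v],.101)[:,:2]
    # centre: three-fold phase, refined on centroids of the three blobs
    n,l,st,ce=cv2.connectedComponentsWithStats(m.astype(np.uint8)); k=1+np.argsort(-st[1:,4])[:3]
    b=onplane(im,ce[k],.101)[:,:2]; cc=b.mean(0); a=np.degrees(np.arctan2(*(b-cc).T[::-1]))%120
    a=np.degrees(np.angle(np.exp(3j*np.radians(a))))/3
    print("teeth n",st[k,4],"centre",cc.round(4),"r",np.hypot(*(b-cc).T).round(4),"ang mod120",a.round(1), (np.degrees(np.angle(np.exp(3j*np.radians(a)).sum()))/3).round(1))
def lime(im,c0):
    c,H,S,V=masks(im); near=np.hypot(c[...,0]-c0[0],c[...,1]-c0[1])<.06
    m=(H>22)&(H<45)&(S>100)&near&(c[...,2]>c0[2])
    v,u=np.nonzero(m); print("lime cloud",rect(c[m][:,:2]),"z",np.median(c[m][:,2]).round(4)); return m
E
python3 - <<'E'
from h import *
a=grab("top"); b=grab("side")
for im in(a,b): teeth(im,(.528,-.141)); lime(im,(.46,.125,.125)) 
c,H,S,V=masks(a); m=(H>22)&(H<45)&(S>100)&(np.hypot(c[...,0]-.46,c[...,1]-.125)<.1); v,u=np.nonzero(m); print(u.mean(),v.mean(),m.sum(),c[m].mean(0))
E
```

```text
teeth n [14 12 11] centre [ 0.528  -0.1423] r [0.0173 0.0166 0.0167] ang mod120 [33.9 32.8 35.5] 34.1
lime cloud {'n': 207, 'c': (0.4642, 0.1212), 'mean': array([0.4642, 0.1209]), 'wh': (0.062, 0.023), 'ax': np.float64(-153.1)} z 0.1415
teeth n [25 24  6] centre [ 0.5258 -0.1387] r [0.0189 0.0187 0.0231] ang mod120 [43.2 27.4 35. ] 35.2
lime cloud {'n': 201, 'c': (0.4622, 0.1237), 'mean': array([0.4611, 0.1259]), 'wh': (0.063, 0.028), 'ax': np.float64(-154.5)} z 0.1395
278.0571428571429 261.1 210 [0.46405252 0.12040841 0.1395779 ]
```

```bash
cat >> h.py <<'E'
def togo(x,y,z,yaw):
    "units along tool axes to world target; yaw = direction of tool x, deg"
    s=readout.observe(); T=R.from_rotvec(s["ee_rot"]).as_matrix(); y0=np.degrees(np.arctan2(T[1,0],T[0,0]))
    d=T.T@(np.array([x,y,z])-s["position"]); print("t",round(s["clock"],2),"pos",s["position"].round(4),"yaw",y0.round(2),"tilt",np.degrees(np.arccos(-T[2,2])).round(2),"F",s["force"].round(1),"w",round(s["width"],3),"GF",round(s["gripper_force"],1),"\n units",(d/.04).round(3),"turn",(-((yaw-y0+180)%360-180)/4).round(2),"joints",s["joints"].round(2))
E
python3 -m creep '[[0.9,-0.66,-0.21,-0.13,1],[0.9,-0.66,-0.21,-0.13,1],[0.9,-0.66,-0.21,-0.13,1],[0.9,-0.66,-0.21,-0.13,1],[0.9,-0.66,-0.21,-0.13,1],[0.9,-0.66,-0.21,-0.13,1],[0.9,-0.66,-0.21,-0.13,1],[0.9,-0.66,-0.21,-0.13,1],[0.9,-0.66,-0.21,-0.13,1],[0.9,-0.66,-0.21,-0.13,1],[0.9,-0.66,-0.21,-0.13,1],[0.9,-0.66,-0.21,-0.13,1]]'
python3 - <<'E'
from h import *
im=grab("wrist"); cv2.imwrite("pics/w1.png",im["pixels"]); print(im["position"])
teeth(im,(.528,-.141)); togo(.464,.121,.25,26.5)
E
```

```text
clock: 1.7
position: [0.4894, -0.1252, 0.3278]
ee_rot: [3.058, 0.717, -0.0]
force: [1.0, 1.0, 0.1]
width: 1.0
gripper_force: 0.0
[ 0.54937943 -0.09570786  0.48575497]
teeth n [1631  838   92] centre [ 0.3976 -0.4396] r [0.0338 0.0975 0.1311] ang mod120 [ 18.3  25.1 -36.6] 20.0
t 1.75 pos [ 0.4923 -0.1185  0.3289] yaw 26.83 tilt 0.25 F [3.1 5.5 1.9] w 1.001 GF 0.0 
 units [ 2.063 -5.66   1.99 ] turn 0.08 joints [ 0.38  0.19 -0.3   1.67  0.05  1.28 -1.03]
```

View pics/w1.png

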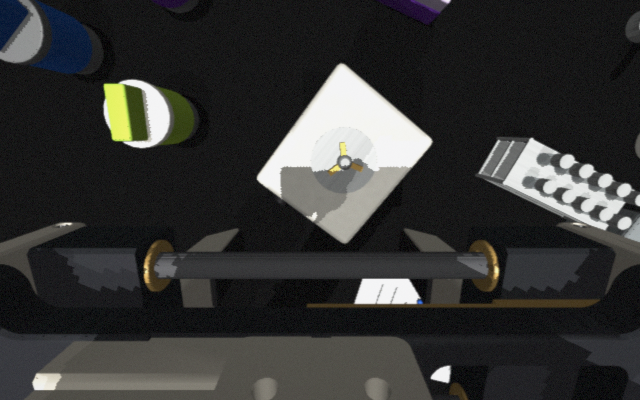

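The wrist view shows the mill with the pin at (344,162), teeth at about (342,147), (357,166), (334,169), and the lime handle at (122,112). I'll select by plane position, with the arm at rest.

```bash
cat >> h.py <<'E'
def wpix(im,z):
    h,w=im["pixels"].shape[:2]; u,v=np.meshgrid(np.arange(w),np.arange(h)); return onplane(im,np.c_[u.ravel(),v.ravel()],z)[:,:2].reshape(h,w,2)
def wteeth(im,c0=(.528,-.142)):
    P=wpix(im,.101); c,H,S,V=masks(im)
    m=((H>8)&(H<40)&(S>90)&(np.hypot(*(P-c0).transpose(2,0,1))<.035)).astype(np.uint8)
    n,l,st,ce=cv2.connectedComponentsWithStats(m); k=1+np.argsort(-st[1:,4])[:3]
    b=np.array([P[l==i].mean(0) for i in k]); cc=b.mean(0); a=np.degrees(np.arctan2(*(b-cc).T[::-1]))
    print("wteeth",st[k,4],"centre",cc.round(4),"r",np.hypot(*(b-cc).T).round(4),"ang",a.round(1),"mod",(np.degrees(np.angle(np.exp(3j*np.radians(a)).sum()))/3).round(1))
def wlime(im,c0=(.464,.121),z=.141):
    P=wpix(im,z); c,H,S,V=masks(im); m=(H>22)&(H<45)&(S>100)&(V>150)&(np.hypot(*(P-c0).transpose(2,0,1))<.06)
    print("wlime",rect(P[m]), "depthcloud",rect(c[m][:,:2]),c[m][:,2].max())
E
python3 - <<'E'
from h import *
im=grab("wrist"); wteeth(im); wlime(im); togo(.464,.121,.25,26.5)
E
```

```text
wteeth [69 63 63] centre [ 0.5274 -0.1413] r [0.0176 0.0173 0.0178] ang [152.9  34.5 -85.5] mod 34.0
wlime {'n': 1120, 'c': (0.4641, 0.1224), 'mean': array([0.4648, 0.1225]), 'wh': (0.062, 0.023), 'ax': np.float64(-154.3)} depthcloud {'n': 1120, 'c': (0.5129, 0.0263), 'mean': array([0.4652, 0.1216]), 'wh': (0.063, 0.241), 'ax': np.float64(-141.7)} 0.4871760994167799
t 1.8 pos [ 0.4912 -0.1211  0.3284] yaw 26.84 tilt 0.18 F [-0.5  0.4 -0.5] w 1.002 GF 0.0 
 units [ 2.12  -5.705  1.971] turn 0.08 joints [ 0.39  0.19 -0.3   1.68  0.05  1.28 -1.02]
```

```bash
python3 -m creep '[[0.27,-0.72,0.25,0.02,1],[0.27,-0.72,0.25,0.02,1],[0.27,-0.72,0.25,0.02,1],[0.27,-0.72,0.25,0.02,1],[0.27,-0.72,0.25,0.02,1],[0.27,-0.72,0.25,0.02,1],[0.27,-0.72,0.25,0.02,1],[0.27,-0.72,0.25,0.02,1],[0,0,0,0,1],[0,0,0,0,1]]'
python3 - <<'E'
from h import *
im=grab("wrist"); wlime(im); togo(.464,.122,.112,26.2)
E
```

```text
clock: 3.05
position: [0.4653, 0.1174, 0.2475]
ee_rot: [3.062, 0.699, -0.001]
force: [-0.2, 0.7, -0.2]
width: 1.002
gripper_force: 0.0
wlime {'n': 1459, 'c': (0.4642, 0.1237), 'mean': array([0.4653, 0.1242]), 'wh': (0.062, 0.022), 'ax': np.float64(-154.5)} depthcloud {'n': 1459, 'c': (0.4794, 0.131), 'mean': array([0.4654, 0.1242]), 'wh': (0.096, 0.022), 'ax': np.float64(-154.6)} 0.40539826690667935
t 3.1 pos [0.4654 0.1172 0.2476] yaw 25.67 tilt 0.04 F [ 0.3 -0.6 -0.5] w 0.998 GF 0.0 
 units [ 0.02  -0.127  3.389] turn -0.13 joints [ 0.03  0.22 -0.47  1.85  0.11  1.09 -1.6 ]
```

```bash
python3 -m creep '[[0,-0.05,0.5,0,1],[0,-0.05,0.6,0,1],[0,-0.05,0.6,0,1],[0,0,0.6,0,1],[0,0,0.5,0,1],[0,0,0.35,0,1],[0,0,0.2,0,1],[0,0,0,0,1],[0,0,0,0,1]]'
python3 - <<'E'
from h import *
togo(.464,.1225,.112,25.8)
E
```

```text
clock: 4.22
position: [0.463, 0.1239, 0.1141]
ee_rot: [-3.063, -0.7, -0.002]
force: [0.8, 0.1, -0.2]
width: 1.002
gripper_force: 0.0
t 4.22 pos [0.463  0.1239 0.1141] yaw 25.75 tilt 0.06 F [ 0.8  0.1 -0.2] w 1.002 GF 0.0 
 units [0.007 0.043 0.052] turn -0.01 joints [-0.03  0.38 -0.44  2.03  0.22  0.78 -1.72]
```

Well aligned. Close gently (the handle, 24 mm thick, should stop at about width 0.26).

```bash
python3 -m creep '[[0,0,0.05,0,0.2],[0,0,0,0,0.2],[0,0,0,0,0],[0,0,0,0,0],[0,0,0,0,0],[0,0,0,0,0],[0,0,0,0,0],[0,0,0,0,0]]' 40
python3 - <<'E'
from h import *
togo(.464,.1225,.30,25.8)
E
```

```text
clock: 5.22
position: [0.4625, 0.1237, 0.1114]
ee_rot: [3.063, 0.7, -0.0]
force: [0.3, -0.5, -0.3]
width: 0.257
gripper_force: 40.0
t 5.22 pos [0.4625 0.1237 0.1114] yaw 25.74 tilt 0.01 F [ 0.3 -0.5 -0.3] w 0.257 GF 40.0 
 units [ 0.019  0.043 -4.714] turn -0.01 joints [-0.03  0.38 -0.44  2.03  0.23  0.78 -1.72]
```

```bash
python3 -m creep '[[0,0,-0.1,0,0],[0,0,-0.3,0,0],[0,0,-0.5,0,0],[0,0,-0.6,0,0],[0,0,-0.6,0,0],[0,0,-0.6,0,0],[0,0,-0.6,0,0],[0,0,-0.4,-0.5,0],[0,0,-0.2,-0.5,0],[0,0,0,-0.5,0],[0,0,0,-0.5,0],[0,0,0,0,0]]'
python3 - <<'E'
from h import *
togo(.428,-.2086,.27,34)
E
```

```text
clock: 6.72
position: [0.4622, 0.1237, 0.2671]
ee_rot: [-3.006, -0.913, 0.001]
force: [-0.7, 0.5, -2.9]
width: 0.263
gripper_force: 40.0
t 6.72 pos [0.4622 0.1237 0.2671] yaw 33.77 tilt 0.05 F [-0.7  0.5 -2.9] w 0.263 GF 40.0 
 units [-5.33   6.429 -0.069] turn -0.06 joints [ 0.05  0.2  -0.49  1.82  0.11  1.14 -1.47]
```

```bash
python3 -m creep '[[-0.2,0.24,0,0,0],[-0.4,0.48,0,0,0],[-0.6,0.73,0,0,0],[-0.7,0.84,0,0,0],[-0.7,0.84,0,0,0],[-0.7,0.84,0,0,0],[-0.7,0.84,0,0,0],[-0.6,0.72,0,0,0],[-0.43,0.52,0,0,0],[-0.2,0.24,0,0,0],[-0.1,0.13,0,0,0],[0,0,0,0,0]]'
python3 -m creep '[[0,0,0,0,0],[0,0,0,0,0]]'
python3 - <<'E'
from h import *
im=grab("wrist"); cv2.imwrite("pics/w2.png",im["pixels"]); wteeth(im); t=grab("top"); lime(t,(.428,-.21,.25))
togo(.5275,-.1415,.24,34)
E
```

```text
clock: 8.22
position: [0.4281, -0.2077, 0.2675]
ee_rot: [-3.006, -0.913, -0.0]
force: [0.1, 0.3, -3.9]
width: 0.256
gripper_force: 40.0
clock: 8.48
position: [0.4282, -0.2074, 0.2676]
ee_rot: [-3.006, -0.914, -0.0]
force: [0.3, 0.8, -3.2]
width: 0.258
gripper_force: 40.0
wteeth [115 104  76] centre [ 0.5267 -0.1421] r [0.017  0.0173 0.0183] ang [-87.7 156.8  33.9] mod 34.3
lime cloud {'n': 1, 'c': (0.4374, -0.1688), 'mean': array([ 0.4374, -0.1688]), 'wh': (0.0, 0.0), 'ax': np.float64(nan)} z 0.5059
t 8.57 pos [ 0.4281 -0.2077  0.2676] yaw 33.8 tilt 0.0 F [ 0.2 -0.5 -3.5] w 0.258 GF 40.0 
 units [2.986 0.007 0.689] turn -0.05 joints [ 0.55  0.17 -0.24  1.85  0.05  1.13 -0.69]h.py:20: RuntimeWarning: Degrees of freedom <= 0 for slice
  (cx,cy),(w,h),a=cv2.minAreaRect(p.astype(np.float32)); ev,V=np.linalg.eigh(np.cov(p.T))
  c *= np.true_divide(1, fact)
  c *= np.true_divide(1, fact)
```

View pics/w2.png

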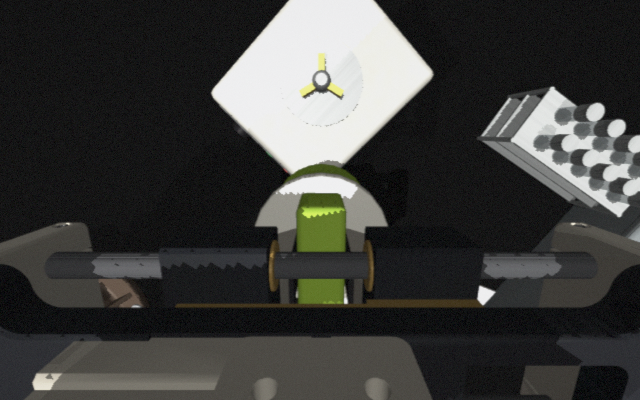

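The wrist view shows the held cup, with the handle centred on column 321. The pin is dead ahead at (321,79) with one tooth pointing along tool x. I'll measure the cup's offset along tool x from the handle and lid edges in this picture.

Run:
```python
from h import *
im=grab("wrist"); px=im["pixels"]; c=cloud(im)
s=readout.observe(); T=R.from_rotvec(s["ee_rot"]).as_matrix(); p0=s["position"]
loc=(c-p0)@T   # tool coords
for v in range(158,222,3): print(v,px[v,310].tolist(),loc[v,310].round(4), "|",px[v,321].tolist(),loc[v,321].round(4))
hsv=cv2.cvtColor(px,cv2.COLOR_BGR2HSV); d=(np.ptp(px[50:110,290:350].astype(int),axis=2)<40)&(hsv[50:110,290:350,2]<110); v,u=np.nonzero(d); print("pin ring px",u.mean()+290,v.mean()+50)
print(onplane(im,[[321,79]],.109))
```

```text
158 [236, 239, 239] [ 0.0354 -0.0127  0.1875] | [237, 240, 239] [0.0353 0.0004 0.188 ]
161 [237, 239, 239] [ 0.0319 -0.0127  0.187 ] | [177, 183, 183] [0.0317 0.0004 0.1882]
164 [229, 233, 232] [ 0.0669  0.0003 -0.158 ] | [38, 83, 69] [0.0407 0.0004 0.0759]
167 [29, 83, 67] [ 0.0396 -0.0082  0.0651] | [28, 83, 69] [0.0406 0.0004 0.0572]
170 [25, 78, 63] [ 0.0396 -0.0075  0.0478] | [23, 81, 65] [0.0404 0.0004 0.0411]
173 [46, 79, 71] [ 0.0397 -0.0069  0.0316] | [93, 103, 103] [0.0425 0.0004 0.0119]
176 [143, 151, 151] [ 0.0413 -0.0061  0.0082] | [221, 222, 223] [0.0414 0.0004 0.0073]
179 [241, 239, 239] [ 0.0399 -0.006   0.0062] | [240, 239, 238] [0.0399 0.0004 0.006 ]
182 [241, 241, 240] [ 0.0384 -0.006   0.0047] | [240, 239, 238] [0.0381 0.0004 0.0064]
185 [239, 239, 239] [ 0.0367 -0.006   0.0043] | [239, 238, 238] [0.0367 0.0004 0.0045]
188 [240, 239, 239] [ 0.035  -0.006   0.0038] | [241, 240, 240] [0.0349 0.0004 0.0045]
191 [237, 237, 236] [ 0.0331 -0.006   0.0048] | [240, 239, 239] [0.033  0.0004 0.0053]
194 [28, 80, 66] [ 0.0326 -0.0058 -0.0013] | [30, 81, 67] [ 0.0324  0.0004 
[... 172 characters left out ...]
161]
203 [34, 89, 72] [ 0.0327 -0.005  -0.022 ] | [27, 77, 64] [ 0.0322  0.0003 -0.0203]
206 [39, 109, 89] [ 0.0324 -0.0049 -0.0267] | [31, 94, 75] [ 0.0323  0.0003 -0.0266]
209 [77, 205, 168] [ 0.0314 -0.0048 -0.0286] | [73, 203, 165] [ 0.0312  0.0003 -0.0277]
212 [92, 232, 200] [ 0.0303 -0.0048 -0.0297] | [89, 229, 194] [ 0.0303  0.0003 -0.0297]
215 [74, 193, 163] [ 0.0286 -0.0048 -0.0291] | [48, 135, 111] [ 0.0289  0.0003 -0.0298]
218 [46, 123, 100] [ 0.0269 -0.0049 -0.0282] | [40, 119, 97] [ 0.0273  0.0003 -0.0294]
221 [40, 118, 97] [ 0.0258 -0.0048 -0.0295] | [44, 123, 100] [ 0.0259  0.0003 -0.0297]
pin ring px 321.54814814814813 87.71111111111111
[[ 0.52676021 -0.14231782  0.109     ]]
```

```bash
python3 - <<'E'
from h import *
togo(.5264,-.1422,.232,34.2)
E
python3 -m creep '[[0.2,0,0,-0.1,0],[0.4,0,0,0,0],[0.5,0,0,0,0],[0.5,0,0,0,0],[0.5,0,0.1,0,0],[0.4,0,0.2,0,0],[0.3,0,0.2,0,0],[0.14,0,0.2,0,0],[0,0,0.1,0,0],[0,0,0,0,0],[0,0,0,0,0]]'
python3 - <<'E'
from h import *
togo(.5264,-.1422,.232,34.2)
E
```

```text
t 8.62 pos [ 0.4281 -0.2078  0.2676] yaw 33.79 tilt 0.0 F [ 0.2 -0.1 -4.1] w 0.256 GF 40.0 
 units [2.955 0.004 0.889] turn -0.1 joints [ 0.55  0.17 -0.24  1.85  0.05  1.13 -0.69]
clock: 10.0
position: [0.5251, -0.1427, 0.2359]
ee_rot: [3.003, 0.921, 0.0]
force: [-0.2, -0.5, -3.2]
width: 0.259
gripper_force: 40.0
t 10.0 pos [ 0.5251 -0.1427  0.2359] yaw 34.11 tilt 0.03 F [-0.2 -0.5 -3.2] w 0.259 GF 40.0 
 units [0.033 0.008 0.097] turn -0.02 joints [ 0.38  0.32 -0.28  1.74  0.1   1.1  -0.9 ]
```

```bash
python3 -m creep '[[0.03,0.01,0.1,0,0],[0,0,0.1,0,0],[0,0,0.1,0,0],[0,0,0.05,0,0],[0,0,0.05,0,0],[0,0,0.05,0,0],[0,0,0.05,0,0],[0,0,0,0,0]]'
python3 - <<'E'
from h import *
togo(.5264,-.1422,.2114,34.2)
E
```

```text
clock: 11.0
position: [0.5265, -0.1418, 0.2154]
ee_rot: [-3.003, -0.922, 0.0]
force: [-0.5, 0.3, -4.2]
width: 0.261
gripper_force: 40.0
t 11.0 pos [ 0.5265 -0.1418  0.2154] yaw 34.15 tilt 0.01 F [-0.5  0.3 -4.2] w 0.261 GF 40.0 
 units [-0.007  0.007  0.1  ] turn -0.01 joints [ 0.38  0.34 -0.28  1.77  0.11  1.05 -0.91]
```

Bore is over the pin with no side force. Now down past tooth height in 1 mm steps.

```bash
python3 -m creep '[[0,0,0.025,0,0],[0,0,0.025,0,0],[0,0,0.025,0,0],[0,0,0.025,0,0],[0,0,0.025,0,0],[0,0,0,0,0]]'
python3 - <<'E'
from h import *
togo(.5264,-.1422,.2114,34.2)
E
```

```text
clock: 11.75
position: [0.5265, -0.1418, 0.2104]
ee_rot: [-3.003, -0.922, 0.0]
force: [-0.3, -0.7, -3.0]
width: 0.259
gripper_force: 40.0
t 11.75 pos [ 0.5265 -0.1418  0.2104] yaw 34.15 tilt 0.01 F [-0.3 -0.7 -3. ] w 0.259 GF 40.0 
 units [-0.008  0.007 -0.024] turn -0.01 joints [ 0.38  0.34 -0.28  1.77  0.11  1.04 -0.92]
```

```bash
python3 -m creep '[[0,0,0.025,0,0],[0,0,0.025,0,0],[0,0,0.025,0,0],[0,0,0,0,0]]'
```

```text
clock: 12.25
position: [0.5265, -0.1419, 0.2074]
ee_rot: [-3.003, -0.923, 0.0]
force: [0.3, -0.2, -3.3]
width: 0.258
gripper_force: 40.0
```

No contact force 5 mm below the tooth tops, so the teeth are in the slots. Continue towards home (TCP about 0.1964).

```bash
python3 -m creep '[[0,0,0.03,0,0],[0,0,0.03,0,0],[0,0,0.03,0,0],[0,0,0.03,0,0],[0,0,0.03,0,0],[0,0,0.03,0,0],[0,0,0.03,0,0],[0,0,0,0,0]]'
python3 - <<'E'
from h import *
togo(.5264,-.1422,.1964,34.2)
E
```

```text
clock: 13.25
position: [0.5265, -0.1418, 0.199]
ee_rot: [-3.003, -0.923, 0.0]
force: [-0.1, 0.5, -3.2]
width: 0.257
gripper_force: 40.0
t 13.25 pos [ 0.5265 -0.1418  0.199 ] yaw 34.15 tilt 0.01 F [-0.1  0.5 -3.2] w 0.257 GF 40.0 
 units [-0.007  0.007  0.066] turn -0.01 joints [ 0.38  0.35 -0.28  1.79  0.11  1.02 -0.92]
```

```bash
python3 -m creep '[[0,0,0.02,0,0],[0,0,0.02,0,0],[0,0,0.02,0,0],[0,0,0,0,0],[0,0,0,0,0]]'
```

```text
clock: 13.88
position: [0.5265, -0.1418, 0.1967]
ee_rot: [3.003, 0.923, -0.0]
force: [0.4, -0.2, -3.7]
width: 0.258
gripper_force: 40.0
```

```bash
python3 -m creep '[[0,0,0.015,0,0],[0,0,0.01,0,0],[0,0,0,0,0],[0,0,0,0,0]]'
```

```text
clock: 14.38
position: [0.5268, -0.1419, 0.1964]
ee_rot: [3.003, 0.922, 0.001]
force: [-1.8, -0.2, 5.4]
width: 0.261
gripper_force: 40.0
```

Light contact at exactly the home height. Release and retreat straight up.

```bash
python3 -m creep '[[0,0,0,0,0],[0,0,0,0,0.3],[0,0,0,0,0.4],[0,0,0,0,0.6],[0,0,0,0,0.6],[0,0,0,0,0.6]]' 10
python3 -m creep '[[0,0,-0.1,0,0.6],[0,0,-0.3,0,0.6],[0,0,-0.5,0,0.6],[0,0,-0.6,0,0.6],[0,0,-0.7,0,0.6],[-0.3,0,-0.7,0,0.6],[-0.6,0,-0.5,0,0.6],[-0.8,0,-0.2,0,0.6],[-0.8,0,0,0,0.6],[-0.8,0,0,0,0.6],[-0.4,0,0,0,0.6],[0,0,0,0,0.6]]'
python3 -m creep '[[0,0,0,0,0.6],[0,0,0,0,0.6]]'
python3 - <<'E'
from h import *
im=grab("wrist"); t=grab("top"); s=grab("side")
cv2.imwrite("pics/end.png",np.vstack([cv2.resize(im["pixels"],(400,250)),cv2.resize(s["pixels"][100:350,180:580],(400,250))]))
for i in(t,s): lime(i,(.527,-.142,.215))
c,H,S,V=masks(im); m=(np.hypot(c[...,0]-.527,c[...,1]+.142)<.045)&(c[...,2]>.17)&(c[...,2]<.21)&(S<60)
p=c[m]; A=np.c_[p[:,:2]-[.527,-.142],np.ones(len(p))]; print("lid plane",len(p),np.linalg.lstsq(A,p[:,2],rcond=None)[0].round(4),np.median(p[:,2]))
togo(.5,-.14,.3,34)
E
```

```text
clock: 15.12
position: [0.5265, -0.1418, 0.1957]
ee_rot: [3.003, 0.922, -0.0]
force: [0.9, -0.3, -0.3]
width: 0.596
gripper_force: 0.0
clock: 16.62
position: [0.4039, -0.2253, 0.3404]
ee_rot: [3.003, 0.92, 0.001]
force: [0.4, -0.1, -0.8]
width: 0.601
gripper_force: 0.0
clock: 16.88
position: [0.4049, -0.2241, 0.3396]
ee_rot: [-3.002, -0.925, -0.0]
force: [0.6, -0.0, -0.4]
width: 0.603
gripper_force: 0.0
lime cloud {'n': 228, 'c': (0.5279, -0.1423), 'mean': array([ 0.5277, -0.1419]), 'wh': (0.062, 0.023), 'ax': np.float64(-145.7)} z 0.2263
lime cloud {'n': 149, 'c': (0.5277, -0.1404), 'mean': array([ 0.5264, -0.1388]), 'wh': (0.063, 0.026), 'ax': np.float64(-145.8)} z 0.225
lid plane 4115 [0.0064 0.0054 0.1909] 0.19095921589261977
t 17.02 pos [ 0.4045 -0.2245  0.3396] yaw 34.21 tilt 0.02 F [-0.1  0.3  0.1] w 0.602 GF 0.0 
 units [ 3.162 -0.405  0.99 ] turn 0.05 joints [ 0.58  0.1  -0.21  1.75  0.02  1.3  -0.61]
```

View pics/end.png

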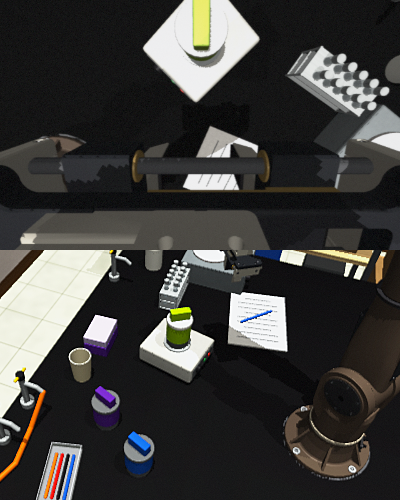

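The lime cup stands upright at the mill's centre, at about (178,330) in the composite. Its lid is at 0.191 m (85 + 106 mm) and level, its handle top is at 0.226 m, and the other objects have not moved.

```bash
python3 -c "from cell import sign_off; print(sign_off())"
```

```text
the job is handed in; nothing more can be done
None
```

The lime cup is fully home on the mill: upright, foot on the seat (lid measured at 191 mm, as expected), released with only light contact, nothing else seen to have moved, and handed in at about 17 s.

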